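# Unlock the strongbox and hold the key turned

## Robot

A 6-joint arm with a two-finger parallel gripper is mounted at the origin on a cart in front of the work surface, level with it; the furniture and walls round the work are solid. World frame = base frame: x ahead of the robot, y to its left, z up, the work surface at z = 0. Lengths are in mm, angles in degrees, forces in N, time in s.
With the tool pointing down it reaches from about 350 to 850 mm from the base axis. Payload 8.1 kg.
Tool frame: the origin (TCP) lies at the very end of the fingers, on their centre line; the grasp point (between the pads) lies 19 mm behind it; z points along the fingers, y is the line along which they close (so a half turn about z gives the same grasp; the last joint's range is limited). The gripper opens to 85 mm and grips with 20 to 120 N. Pads are 22 mm wide; open, the fingers measure 114 mm over their backs; the gripper's body (76 mm by 85 mm) begins 54 mm behind the grasp point. The pads swing forward as they close: fully open they stand 13 mm farther back than shut.
Start: joints at [72.284, 7.471, 85.268, -0, 87.261, -4.893], TCP at [133.139, 585.046, 231.292] pointing down, gripper open.
Joint ranges: [-169.43, 169.43], [-51.17, 129.36], [1.28, 143.12], [-76.62, 256.62], [0, 156.53], [-152.29, 152.29]. Speed limits (degrees/s): [136.94, 136.94, 159.86, 180, 180, 180].

## Interface

Orientations are given as [roll, pitch, yaw] about the fixed x, y, z axes, in that order (R = Rz(yaw) Ry(pitch) Rx(roll)).
In Python, from bench import status, viewer, job gives the robot as it stands.
- The arm moves only by the tool arm_command, never from a script. Its argument "targets" is a list that holds one entry, the list of rows, each a list of 7 numbers: the shift along the world's x, y, z in m, then the turn, a rotation vector about the world's x, y, z in rad, then the opening, from -1 (shut) to 1 (fully open). In form: [[[dx, dy, dz, rx, ry, rz, gripper], ...]]. A call has 1 to 10 rows; each row shifts and turns the commanded pose from where the row before left it; what a row does not reach is not made up. A row lasts 1/8 s, in which the tool goes at most 62.5 mm and 10.7 degrees, less where a joint would pass 70% of its speed; a pose out of reach is approached as far as the arm can. A call with a gripper value outside its range is refused whole. The fingers move at their own pace and stop on an object; "force" is the grip in N (left out, the last holds). Time passes only in rows, so rows that do not move let the fingers close. It gives the time, the measured TCP pose, the force, the opening and the grip force at its end, in the units of the state.
- status.sense(): the state, without advancing time (a new reading comes with each control period).
- viewer.snapshot(name): name is "scene" or "top" or "wrist"; returns the picture (480x640x3 uint8, red, green, blue); there is no depth.
- viewer.camera_model(name): a dict with "vertical_fov" (degrees; the focal length in pixels is half the picture's height over the tangent of half this angle, whatever the lens; pixels are square), "cx", "cy" (the principal point, pixels), "xyz" and "attitude" of the camera in the world. Camera axes: x right, y down, z forward; pixel columns grow to the right and rows downward; lengths in mm; the calibration is good to about 2 mm. A picture is of the moment at which its call begins: read the wrist's pose just before it. camera_model takes no time and is no camera call; for the wrist camera it gives the pose at the moment of the call.
- job.hand_in(): hands the job in; it is judged then, once.
The state is a dict: "time": time; "joint_pos": joint angles; "qd": joint speeds; "joint_efforts": joint torques, N m; "tool_pos": TCP position; "tcp_rot": TCP orientation; "ft_force": force on the tool from outside, world axes, zero at the start; "wrist_torque": the same for the moment, N m; "finger_gap": finger opening in mm; "grip_force": force on a finger pad.
Only numpy, scipy, OpenCV 4.12 (cv2) and the standard library are available. Lean on these libraries where they do the work, as an engineer would, in place of code of your own. Each camera call takes 0.05 s, during which the arm holds its last target. There are 200 camera calls.

## Task

I need to get into the grey strongbox. First lift the spice jar off its lid and stand it upright in the free space on the narrow raised wooden spice step beside the other two jars; then take the key with the rectangular bow out of the key rack and push it fully home into the keyhole in the top of the box - the pins are sticky, so never force it: wiggle it lightly to and fro along the slot until it slips past them - and turn it a quarter turn clockwise until it stops and the lid lifts ajar. The lock springs back, so finish while still gripping the key and holding it turned; leave the other key, the two jars on the step and the lemon where they are.

Things in the scene. Friction and masses are not known exactly. Their poses are not given: they have to be found in the camera images.
- strongbox: heavy grey sheet-steel box, 170 (its x) x 240 (its y) x 80 mm high, does not move. Origin: centre of its underside; its front faces its -x. A fixed deck 72 mm wide on its left (+y) carries the keyhole; beside it, to the right, lies the lid, 168 x 166 mm, hinged at the rear. Deck and lid tops lie 80 mm above the origin.
- keyhole (a point): centre of the keyhole's mouth, on a square steel plate (45 mm, 8 mm thick) in the box's left deck, 84 mm left of the box's centre, 81 mm above its underside. Axes as the strongbox. Slot 21.5 mm along x, 7 mm along y, mouth chamfered 3 mm; the key enters straight down, play 2.7 mm each way in x, 1 mm in y, into a turning cylinder. It turns only when home; turned, it cannot be pulled out.
- plug (a joint): turn of the lock cylinder, rad: 0 = slot along the box's x (rest), grows clockwise seen from above, stop at 1.5. A spring returns it; about 0.12 N m holds it at the stop. The key has about 0.12 rad of play in it.
- lid (a joint): opening of the strongbox lid, rad: 0 shut; the lock lifts it to about 0.15 (front edge 25 mm up) as it turns.
- pin_a: upper of two hidden square-shouldered sticky pins in the cylinder, top 12.5 mm below the plate's top, at the slot's +x end; it stops a centred key (2 mm overlap) 18.5 mm before it is home: straight pushing only jams. Ease off a little, shift the key 2 to 2.7 mm towards -x and press lightly (5 to 8 N): it drops past. Beside the blade, pins yield to 2.5 N and stay where pushed.
- pin_b: lower sticky pin, alike, at the slot's -x end, top 20.5 mm below the plate's top: stops the key 10.5 mm before it is home; shift towards +x to pass. So rock the key to and fro along the slot under a light push. Over 25 N bends a pin.
- box_key: the strongbox key, steel, 60 g, 77 mm long, upright in one of the rack's two slots, bow up. Origin: on its axis at the underside of its collar (18 mm wide, 4 mm thick), which rests on the rack's board and, when home, on the keyhole plate. z points up. Below: 11 mm of round shank, then the blade, 16 (x) x 5 (y) mm, teeth on both sides, rounded tip 31 mm down. Fits either way round (half turn).
- bow_grip (a point): where to grip the strongbox key: middle of its bow, 28 mm above its origin. The bow is a flat rectangular plate, 34 (key's x) x 9 (y) mm, from 4 to 46 mm above the origin, with an eye near its top: grip across the 9 mm. Grip firmly, 30 N or more, so that it neither slips nor swivels.
- other_key: another key in the rack's other slot, with a round disc bow (36 mm) 9 mm thick and a one-sided blade: not needed, stays there. Origin and z as the strongbox key.
- key_rack: small fixed wooden bench, 130 (x) x 44 (y) mm, board top 70 mm above its origin (centre of the underside). Two slots along its x, 18 x 7 mm, one behind the other, 26 mm before and behind its middle; the keys hang in them by their collars.
- jar: spice jar with a green cap standing on the strongbox lid, 46 mm in diameter, 106 mm tall, about 0.11 kg. Origin: centre of its underside, z up. The bare body above the lid can be gripped at any height; 60 to 75 mm up is handy.
- step_top (a point): centre of the top of the spice step: a fixed narrow wooden shelf, 230 mm long (its y), 45 mm above the worktop, with 62 mm of standing depth (its x) between a front and a back lip that rise 6 mm above it. Two jars already stand on it. Beware: wall cabinets hang 0.52 m above the worktop from 0.52 m ahead of the robot on; swing across drawn in.
- shelf_jar_a: spice jar already on the step, same size as the jar. Origin: centre of its underside.
- shelf_jar_b: the second spice jar already on the step, same size. Origin: centre of its underside.
- lemon: lemon lying on the worktop, 77 x 51 x 52 mm, bystander. Origin: centre of its underside.

How it is judged (in metres and radians):
On the way, in this order (a step that is already met when the one before it is completed fails the run):
1. the jar stands upright and released on the spice step (z of jar in the frame of step_top between -0.004 and 0.004 m and x of jar in the frame of step_top between -0.016 and 0.016 m and y of jar in the frame of step_top between -0.11 and 0.11 m and angle between jar's own z axis and vertical below 0.1 rad and contact force between the fingers and jar below 0.1 N), for 0.3 s.
2. the strongbox key is fully home in the keyhole, not yet turned (z of box_key in the frame of keyhole below 0.0025 m and horizontal distance between box_key and keyhole below 0.004 m and angle between box_key's own z axis and vertical below 0.12 rad and value of joint plug below 0.5 rad), for 0.1 s.
At the end, for the whole second after the job is handed in: The strongbox key is home in the keyhole (collar within 4 mm of the plate), gripped by the fingers (over 2 N) and held turned clockwise beyond 1.3 of the 1.5 rad, the lid lifted by it, while the jar stands upright at rest on the spice step (value of joint plug above 1.3 rad and value of joint lid above 0.07 rad and z of box_key in the frame of keyhole below 0.004 m and horizontal distance between box_key and keyhole below 0.005 m and contact force between the fingers and box_key above 2 N and z of jar in the frame of step_top between -0.004 and 0.004 m and x of jar in the frame of step_top between -0.016 and 0.016 m and y of jar in the frame of step_top between -0.11 and 0.11 m and angle between jar's own z axis and vertical below 0.1 rad and linear speed of jar below 0.02 m/s); the arm keeps its last pose, push and grip.
It fails at once if a pin is forced: the key bears on a pin with more than 25 N (contact force between box_key and pin_a above 25 N or contact force between box_key and pin_b above 25 N).
It fails at once if the other key is taken or knocked out of the rack (distance of other_key from where it was at the start of the episode above 0.02 m).
It fails at once if a jar on the step is toppled or pushed away (distance of any of shelf_jar_a, shelf_jar_b from where it was at the start of the episode above 0.03 m or angle between any of shelf_jar_a, shelf_jar_b's own z axis and vertical above 0.5 rad).
It fails at once if the lemon is pushed away (distance of lemon from where it was at the start of the episode above 0.05 m).
It fails at once if the jar falls over (angle between jar's own z axis and vertical above 0.8 rad).
It also fails if it takes over 67 s, if anything falls off the work surface, if the arm or the gripper's body presses on something with over 40 N, if the wrist force passes 120 N, or if a joint passes its speed limit or range.

## Working session

There is one attempt and no reset: what is moved stays moved. The work goes in short steps, Python scripts to look and compute and a tool call to move; the robot and the scene stay as the last step left them, time stands still between calls to the robot, and variables do not carry over. Pictures are saved under pics/ and viewed, at most 10 in all, crops included, and the job is handed in when it is done.

Besides the shell and the picture viewer there is one more tool, called after "Emit:" in YAML: its name, and indented under it one key for each argument. arm_command: Moves the arm, as the interface text tells. Its arguments: {"type":"object","properties":{"targets":{"type":"array"},"force":{"type":"number"}},"required":["targets"]}

```bash
mkdir -p pics; cat > h.py <<'E'
import numpy as np, cv2
from scipy.spatial.transform import Rotation as R
from bench import status, viewer, job
def cam(n):
    m=viewer.camera_model(n); f=240/np.tan(np.radians(m['vertical_fov'])/2)
    return m,f,R.from_euler('xyz',m['attitude'],degrees=True).as_matrix(),np.array(m['xyz'])
def pix(n,u,v,z,c=None):
    m,f,Rm,p=c or cam(n); d=Rm@np.array([(u-m['cx'])/f,(v-m['cy'])/f,1]); return p+d*(z-p[2])/d[2]
def proj(n,P,c=None):
    m,f,Rm,p=c or cam(n); q=Rm.T@(np.array(P)-p); return q[0]/q[2]*f+m['cx'],q[1]/q[2]*f+m['cy']
def snap(n,fn):
    im=viewer.snapshot(n); cv2.imwrite('pics/'+fn+'.png',im[:,:,::-1]); return im
E
python3 - <<'E'
from h import *
for n in('scene','top'): print(viewer.camera_model(n)); snap(n,n)
print(viewer.camera_model('wrist')); print(status.sense())
E
```

```text
{'vertical_fov': 48.0313133052942, 'cx': 328.1259672842019, 'cy': 231.59066753065846, 'xyz': array([  283.63088464, -1037.580954  ,   784.65410864]), 'attitude': array([-124.28047077,    1.34399416,  -10.78051851])}
{'vertical_fov': 54.350675904372494, 'cx': 322.77453255621236, 'cy': 239.5215280231339, 'xyz': array([ 270.9130512 ,    2.58234036, 1158.6715912 ]), 'attitude': array([-1.68374433e+02, -1.16973913e-01, -9.32380578e+01])}
{'vertical_fov': 64.37302704343213, 'cx': 321.84411737358334, 'cy': 238.78777491647256, 'xyz': array([ 58.92969545, 600.95145991, 372.1954808 ]), 'attitude': array([1.62862127e+02, 1.18070403e-01, 7.71872109e+01])}
{'time': 0.1, 'joint_pos': array([ 7.22839706e+01,  7.51413640e+00,  8.53323721e+01, -2.87140935e-03,
        8.72719078e+01, -4.88966553e+00]), 'qd': array([-0.05694067, -0.14213509, -0.07117253,  0.09057431, -0.03041513,
        0.00653522]), 'joint_efforts': array([ 5.48228540e-02, -5.73051775e+01, -5.06235480e+01,  4.98978083e-02,
       -2.05625910e-01,  6.60192418e-04]), 'tool_pos': array([132.9645632 , 584.42619793, 230.2250577 ]), 'tcp_rot': array([-1.79881770e+02, -7.23604432e-03,  1.67173768e+02]), 'ft_force': array([-0.29165503, -0.39655149, -0.52161642]), 'wrist_torque': array([-0.04077234, -0.02776638,  0.01755623]), 'grip_force': 0.0, 'finger_gap': 84.99629049762214}
```

View pics/scene.png

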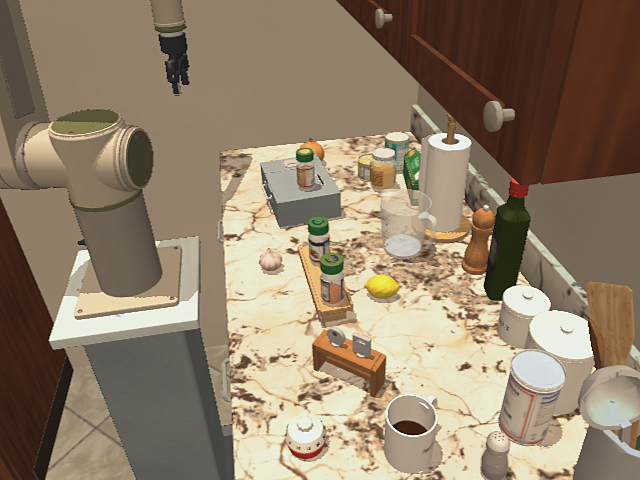

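View pics/top.png

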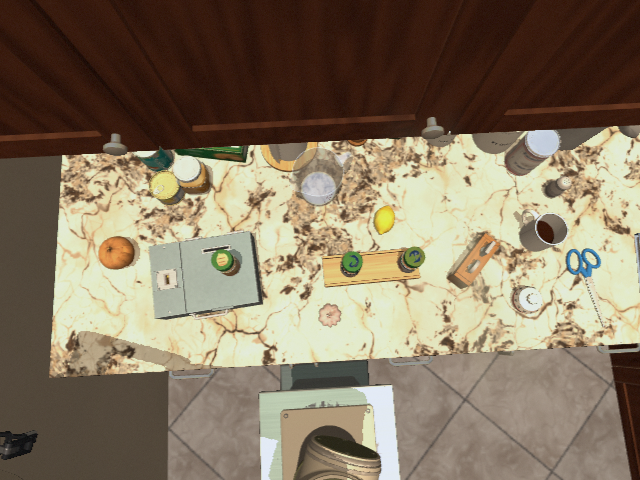

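The scene view shows the jar on the box at (305,168), the step jars at (318,238) and (332,280), and the rack at (350,360) with the rectangular bow at its far end (361,345). In the top view the keyhole plate is at (167,279), the jar cap at (222,260), the step at (372,267) and the rack at (475,260). I'll enlarge these areas to measure them.

```bash
python3 - <<'E'
import cv2,numpy as np
t=cv2.imread('pics/top.png');s=cv2.imread('pics/scene.png')
def c(im,u,v,w,h,k):
    o=cv2.resize(im[v:v+h,u:u+w],None,fx=k,fy=k,interpolation=cv2.INTER_CUBIC)
    for i in range(0,w,10): 
        cv2.line(o,(i*k,0),(i*k,8 if (u+i)%50 else 20),(0,0,255),1)
        if (u+i)%20==0: cv2.putText(o,str(u+i),(i*k,18),0,.35,(255,0,0),1)
    for i in range(0,h,10):
        cv2.line(o,(0,i*k),(8,i*k),(0,0,255),1)
        if (v+i)%20==0: cv2.putText(o,str(v+i),(8,i*k+4),0,.35,(255,0,0),1)
    return o
A=c(t,140,220,130,100,3);B=c(t,310,230,130,100,3)
C=c(t,440,220,65,75,4);D=c(s,300,310,100,75,4)
W=np.zeros((600,800,3),np.uint8)
W[:300,:390]=A;W[:300,400:790]=B;W[300:600,:260]=C;W[300:600,400:800]=D
cv2.imwrite('pics/m.png',W)
E
```

```text
(no output)
```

View pics/m.png

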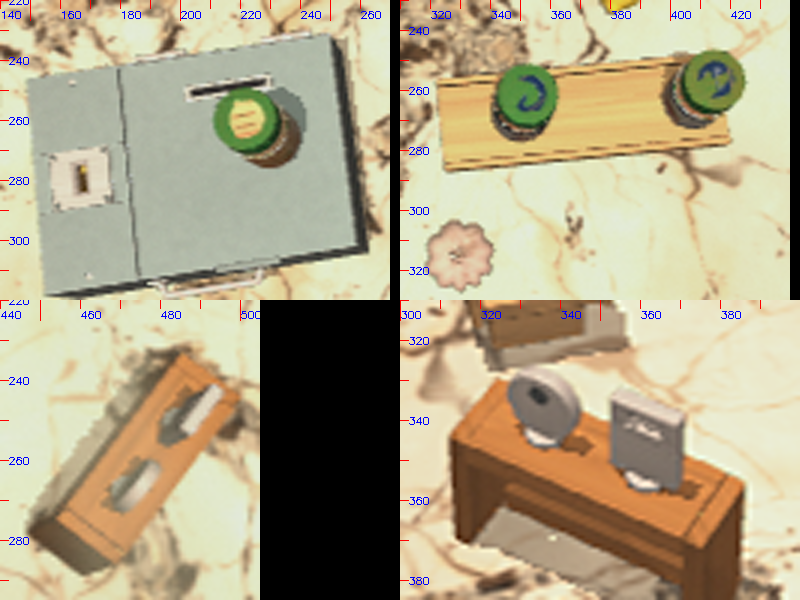

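The crops show the keyhole at top px (167,280), the jar cap at (222.3,260.3), the step corners at (322,257), (325,287) and (420,277), and the rack's board corners at (454,274), (486,233), (500,245) and (466,284).

```bash
python3 - <<'E'
from h import *
np.set_printoptions(precision=1,suppress=True)
c=cam('top');P=lambda u,v,z:pix('top',u,v,z,c)
b=[P(149,246.7,80),P(155,318.7,80),P(261.3,303.3,80),P(249.7,232,80)]
print('box',np.array(b),np.mean(b,0))
for i in range(4): d=b[(i+1)%4]-b[i]; print(np.linalg.norm(d),np.degrees(np.arctan2(d[1],d[0])))
print('hole',P(167,280,81),'jar',P(222.3,260.3,186))
s=[P(322.3,256.7,51),P(325,286.7,51),P(420,277.3,51)]
print('step',np.array(s),'mid',(s[0]+s[2])/2)
for i in range(2): d=s[i+1]-s[i]; print(np.linalg.norm(d),np.degrees(np.arctan2(d[1],d[0])))
print('jars',P(352,260.7,151),P(414.7,257.3,151))
r=[P(454,274,70),P(486.2,233,70),P(500,245,70),P(466,283.7,70)]
print('rack',np.array(r),np.mean(r,0))
for i in range(4): d=r[(i+1)%4]-r[i]; print(np.linalg.norm(d),np.degrees(np.arctan2(d[1],d[0])))
# scene: bow centre guess
cs=cam('scene')
print('scene bow@98', pix('scene',361.7,345.5,98,cs),'keyA scene base', pix('scene',360,356,72,cs))
E
```

```text
box [[498.  395.9  80. ]
 [330.2 379.3  80. ]
 [351.3 136.9  80. ]
 [520.2 159.2  80. ]] [424.9 267.8  80. ]
168.70973756751323 -174.3334515423591
243.32597136697638 -85.0103698773263
170.29608036513002 7.5355101507042805
237.75899458452378 95.33424457681524
hole [417.  352.7  81. ] jar [437.9 202.9 186. ]
step [[ 456.3   -9.    51. ]
 [ 384.   -11.4   51. ]
 [ 393.7 -238.4   51. ]] mid [ 425.  -123.7   51. ]
72.32353502353361 -178.15057598801627
227.2823768588249 -87.57489202727012
jars [427.1 -72.1 151. ] [ 426.9 -209.4  151. ]
rack [[ 394.8 -314.7   70. ]
 [ 488.4 -402.5   70. ]
 [ 457.6 -431.6   70. ]
 [ 370.6 -340.1   70. ]] [ 427.8 -372.2   70. ]
128.38283120890787 -43.1940492119888
42.3536268411667 -136.73208233898748
126.25060944135699 133.5518578279732
35.10749980139479 46.35240637249196
scene bow@98 [ 447.6 -400.1   98. ] keyA scene base [ 444.9 -399.6   72. ]
```

Emit:
arm_command:
  targets:
    - [[0.034,-0.0424,0.005,0,0,-0.15,1],[0.034,-0.0424,0.005,0,0,-0.15,1],[0.034,-0.0424,0.005,0,0,-0.15,1],[0.034,-0.0424,0.005,0,0,-0.15,1],[0.034,-0.0424,0.005,0,0,-0.15,1],[0.034,-0.0424,0.005,0,0,-0.15,1],[0.034,-0.0424,0.005,0,0,-0.15,1],[0.034,-0.0424,0.005,0,0,-0.15,1],[0.034,-0.0424,0.005,0,0,-0.15,1],[0,0,0,0,0,0,1]]
  force: 30

```text
time: 1.35
tool_pos: [440.9, 200.6, 276.2]
tcp_rot: [180.0, 0.0, 89.4]
ft_force: [0.0, 1.2, 0.4]
finger_gap: 85.2
grip_force: 0.0
```

```bash
python3 - <<'E'
from h import *
s=status.sense();print(s['time'],s['tool_pos'],s['tcp_rot'],s['joint_pos'])
c=cam('wrist');np.save('c1.npy',np.array(c,dtype=object),allow_pickle=True)
im=snap('wrist','w1')
for P in [(437.9,202.9,186),(437.9,202.9,80),(417,352.7,81)]: print(proj('wrist',P,c))
E
```

```text
1.35 [440.88074734 200.55391435 276.23885689] [1.79983642e+02 4.58493681e-02 8.94488227e+01] [ 1.84293985e+01 -1.15341684e+01  9.91687796e+01 -4.87184403e-02
  9.23648315e+01  1.89785588e+01]
(np.float64(318.20832861851295), np.float64(239.90007965037958))
(np.float64(319.2669059401219), np.float64(204.87006420942208))
(np.float64(290.44788428764707), np.float64(18.056492088259915))
```

View pics/w1.png

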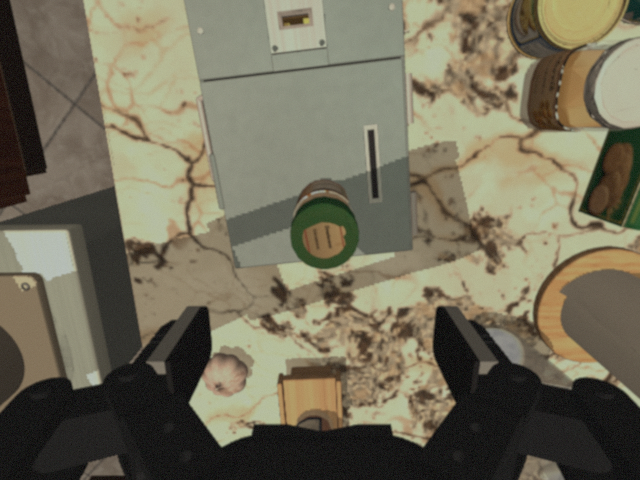

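The wrist view shows the cap centre at (325,232) and the keyhole at (296,20); both are a few pixels off the prediction, so I'll recompute the positions.

```bash
python3 - <<'E'
from h import *
print(pix('wrist',325,232,186),pix('wrist',296,19.5,81),pix('wrist',325,197,86))
E
```

```text
[440.99687776 209.83419242 186.        ] [419.42670057 353.27608516  81.        ] [441.70922858 212.99199628  86.        ]
```

Emit:
arm_command:
  targets:
    - [[0,0.0045,-0.035,0,0,0,1],[0,0,-0.035,0,0,0,1],[0,0,-0.035,0,0,0,1],[0,0,-0.025,0,0,0,1],[0,0,-0.015,0,0,0,1],[0,0,0,0,0,0,1],[0,0,0,0,0,0,-1],[0,0,0,0,0,0,-1],[0,0,0,0,0,0,-1],[0,0,0,0,0,0,-1]]
  force: 30

```text
time: 2.65
tool_pos: [440.0, 208.3, 132.6]
tcp_rot: [179.9, -0.1, 89.8]
ft_force: [0.2, 0.2, 5.7]
finger_gap: 44.5
grip_force: 28.8
```

Emit:
arm_command:
  targets:
    - [[0,0,0.02,0,0,0,-1],[0,0,0.05,0,0,0,-1],[0,0,0.05,0,0,0,-1],[-0.002,-0.03,0.01,0,0,0,-1],[-0.002,-0.05,0,0,0,0,-1],[-0.002,-0.05,0,0,0,0,-1],[-0.002,-0.05,0,0,0,0,-1],[-0.002,-0.05,0,0,0,0,-1],[-0.002,-0.03,0,0,0,0,-1],[-0.001,-0.02,0,0,0,0,-1]]

```text
time: 3.9
tool_pos: [425.7, -73.7, 261.2]
tcp_rot: [-180.0, 0.0, 89.7]
ft_force: [0.7, 0.3, -0.4]
finger_gap: 44.9
grip_force: 29.8
```

```bash
python3 - <<'E'
from h import *
s=status.sense();print(s['time'],s['tool_pos'],s['tcp_rot'],s['grip_force'])
c=cam('wrist');im=snap('wrist','w2');m=c
np.save('w2c.npy',np.r_[c[3],c[2].ravel(),c[1],c[0]['cx'],c[0]['cy']])
for P in [(427,-72,151),(427,-209,151),(424,-141,45)]: print(proj('wrist',P,c))
E
```

```text
3.9 [425.71227534 -73.67444177 261.2431729 ] [-1.79991490e+02  9.81390959e-03  8.97218181e+01] 29.765827220398933
(np.float64(324.76696029391644), np.float64(232.22599112963036))
(np.float64(325.1825490215231), np.float64(397.83512340328457))
(np.float64(321.2202570674385), np.float64(268.6985245753579))
```

View pics/w2.png

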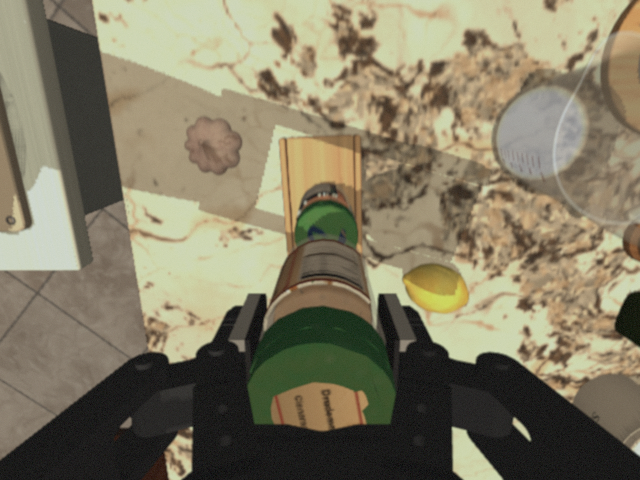

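The held jar is upright in the grip; the step's far end shows corners at (280,138) and (361,135), and jar A's cap is at (327,228).

```bash
python3 - <<'E'
from h import *
c=cam('wrist')
for u,v in[(280,138),(361,135),(288.5,240),(363,240)]: print(pix('wrist',u,v,51,c))
print(pix('wrist',327,232,151,c))
E
```

```text
[387.74707018 -14.92879423  51.        ]
[460.04728387 -12.70130886  51.        ]
[ 392.3879872  -110.46823476   51.        ]
[ 464.4765656  -110.81591855   51.        ]
[428.4480887  -73.48764295 151.        ]
```

Emit:
arm_command:
  targets:
    - [[0.001,-0.025,0,0,0,0,-1],[0.001,-0.03,0,0,0,0,-1],[0,-0.01,0,0,0,0,-1],[0,0,-0.02,0,0,0,-1],[0,0,-0.035,0,0,0,-1],[0,0,-0.035,0,0,0,-1],[0,0,-0.035,0,0,0,-1],[0,0,-0.02,0,0,0,-1],[0,0,-0.008,0,0,0,-1],[0,0,0,0,0,0,-1]]

```text
time: 5.2
tool_pos: [427.7, -136.2, 107.5]
tcp_rot: [-179.9, -0.0, 89.9]
ft_force: [-0.0, 0.4, 0.2]
finger_gap: 44.6
grip_force: 29.8
```

Emit:
arm_command:
  targets:
    - [[0,-0.002,-0.004,0,0,0,-1],[0,0,-0.003,0,0,0,-1],[0,0,-0.002,0,0,0,-1],[0,0,0,0,0,0,-1]]

```text
time: 5.7
tool_pos: [428.1, -139.1, 99.3]
tcp_rot: [-180.0, -0.0, 89.8]
ft_force: [0.7, 0.5, -0.5]
finger_gap: 44.8
grip_force: 29.8
```

Emit:
arm_command:
  targets:
    - [[0,0,-0.001,0,0,0,-1],[0,0,-0.001,0,0,0,-1],[0,0,0,0,0,0,-1]]

```text
time: 6.08
tool_pos: [428.3, -139.2, 97.7]
tcp_rot: [180.0, 0.0, 89.8]
ft_force: [-1.6, 1.3, 3.4]
finger_gap: 45.1
grip_force: 29.5
```

Emit:
arm_command:
  targets:
    - [[0,0,0,0,0,0,0.5],[0,0,0,0,0,0,1],[0,0,0,0,0,0,1],[0,0,0.01,0,0,0,1],[0,0,0.04,0,0,0,1],[0,0,0.05,0,0,0,1],[0,0,0.04,0,0,0,1],[0.002,-0.04,0.01,0,0,0.1,1],[0.002,-0.04,0,0,0,0.12,1],[0.002,-0.04,0,0,0,0.12,1]]

```text
time: 7.32
tool_pos: [434.4, -260.4, 248.6]
tcp_rot: [179.9, 0.1, 109.6]
ft_force: [0.6, 1.0, 0.4]
finger_gap: 85.5
grip_force: 0.0
```

Emit:
arm_command:
  targets:
    - [[0.002,-0.04,0,0,0,0.12,1],[0.002,-0.04,0,0,0,0.12,1],[0.002,-0.03,0,0,0,0.12,1],[0.002,-0.02,0,0,0,0.085,1],[0,0,0,0,0,0,1]]

```text
time: 7.95
tool_pos: [441.9, -390.1, 247.6]
tcp_rot: [-180.0, 0.0, 134.7]
ft_force: [0.3, -0.1, 0.5]
finger_gap: 85.4
grip_force: 0.0
```

```bash
python3 - <<'E'
from h import *
s=status.sense();print(s['time'],s['tool_pos'],s['tcp_rot'],s['joint_pos'])
im=snap('wrist','w3'); t=snap('top','t3')
cv2.imwrite('pics/m3.png',np.hstack([im[:,:,::-1],cv2.resize(t[230:300,310:440,::-1],None,fx=1.2,fy=480/70)]))
E
```

```text
7.95 [ 441.88692147 -390.11893957  247.57883926] [-1.79992664e+02  2.46091610e-03  1.34695864e+02] [-4.64180670e+01  5.47565857e+00  8.57202800e+01 -7.28876042e-03
  8.88014584e+01 -9.11137782e+01]
```

View pics/m3.png

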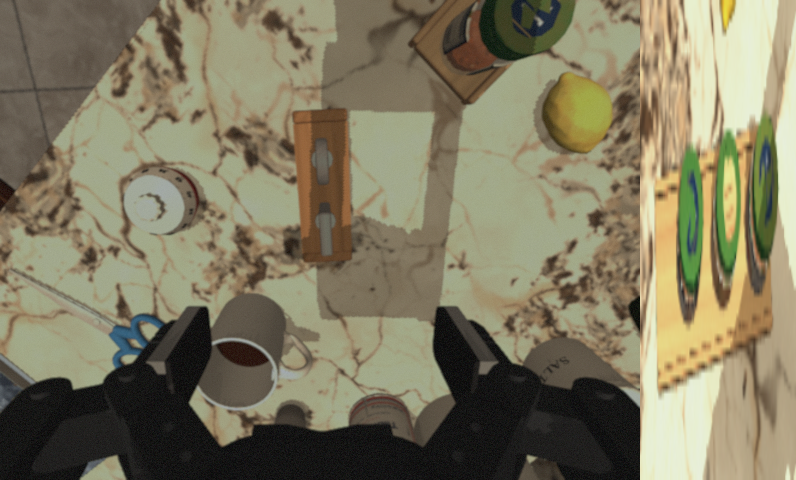

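The jar now stands on the step between the other two (three caps in the right strip). The rack spans (293,111) to (352,260), and the rectangular key is at about (325,230). I'll zoom in on it.

```bash
python3 - <<'E'
from h import *
im=cv2.imread('pics/w3.png')
o=cv2.resize(im[100:270,280:365],None,fx=7,fy=7,interpolation=cv2.INTER_CUBIC)
a=o[:595];b=o[595:]
W=np.zeros((600,800,3),np.uint8)
k=6
o=cv2.resize(im[185:270,280:365],None,fx=k,fy=k,interpolation=cv2.INTER_CUBIC)
for i in range(0,85,5):
    cv2.line(o,(i*k,0),(i*k,6),(0,0,255),1);cv2.line(o,(0,i*k),(6,i*k),(0,0,255),1)
    if i%10==0: cv2.putText(o,str(280+i),(i*k,16),0,.35,(255,0,0),1);cv2.putText(o,str(185+i),(8,i*k+4),0,.35,(255,0,0),1)
cv2.imwrite('pics/z3.png',o)
for P in[(293,111),(348,109),(352,260),(303,262)]: print(pix('wrist',*P,70))
E
```

```text
[ 366.74524288 -346.19667447   70.        ]
[ 396.73684675 -314.39933538   70.        ]
[ 490.8577027  -400.77102616   70.        ]
[ 461.09913229 -432.89392082   70.        ]
```

View pics/z3.png

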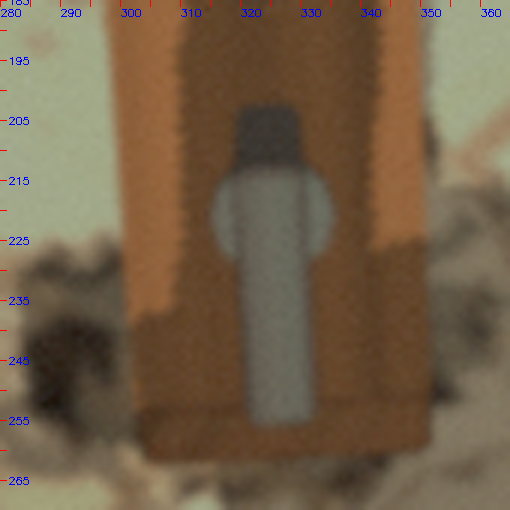

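The zoom shows the bow's top face at v 213–256 centred on (325,234.5), and the collar at (324,220.5).

```bash
python3 - <<'E'
from h import *
print(pix('wrist',325,234.5,116),pix('wrist',324,220.5,74))
for u,v,z in [(320,213.5,116),(330,213,116),(321,256,116),(331,255.5,116)]: print(pix('wrist',u,v,z))
print(status.sense()['time'])
E
```

```text
[ 447.13768986 -391.49512154  116.        ] [ 446.75372262 -391.84030135   74.        ]
[ 433.16318644 -382.65864011  116.        ]
[ 438.12546742 -377.21792173  116.        ]
[ 457.00878635 -405.74020386  116.        ]
[ 462.13424225 -400.10058363  116.        ]
8.05
```

Emit:
arm_command:
  targets:
    - [[0.0045,-0.0015,-0.03,0,0,0.04,1],[0,0,-0.04,0,0,0,1],[0,0,-0.04,0,0,0,1],[0,0,-0.03,0,0,0,1],[0,0,-0.017,0,0,0,1],[0,0,-0.008,0,0,0,1],[0,0,0,0,0,0,1]]
  force: 60

```text
time: 8.93
tool_pos: [446.9, -390.6, 82.8]
tcp_rot: [-180.0, 0.0, 137.1]
ft_force: [0.4, 0.8, -0.4]
finger_gap: 85.5
grip_force: 0.0
```

Emit:
arm_command:
  targets:
    - [[0,-0.001,-0.003,0,0,0,1],[0,0,0,0,0,0,-1],[0,0,0,0,0,0,-1],[0,0,0,0,0,0,-1],[0,0,0,0,0,0,-1],[0,0,0,0,0,0,-1],[0,0,0,0,0,0,-1],[0,0,0,0,0,0,-1]]
  force: 60

```text
time: 9.93
tool_pos: [446.7, -391.7, 79.5]
tcp_rot: [-180.0, 0.0, 137.1]
ft_force: [-0.9, -0.8, 2.8]
finger_gap: 8.2
grip_force: 58.4
```

Emit:
arm_command:
  targets:
    - [[0,0,0.02,0,0,0,-1],[0,0,0.04,0,0,0,-1],[0,0,0.05,0,0,0,-1],[0,0.02,0.04,0,0,0.05,-1],[-0.002,0.045,0.02,0,0,0.05,-1],[-0.002,0.05,0,0,0,0.05,-1],[-0.002,0.05,0,0,0,0.05,-1],[-0.002,0.05,0,0,0,0.05,-1],[-0.002,0.05,0,0,0,0.05,-1],[-0.002,0.05,0,0,0,0.05,-1]]

```text
time: 11.18
tool_pos: [434.1, -75.0, 250.1]
tcp_rot: [180.0, 0.0, 157.2]
ft_force: [1.8, 0.6, -1.1]
finger_gap: 8.1
grip_force: 59.2
```

Emit:
arm_command:
  targets:
    - [[-0.002,0.05,0,0,0,0.05,-1],[-0.002,0.05,0,0,0,0.05,-1],[-0.002,0.05,0,0,0,0.05,-1],[-0.002,0.05,0,0,0,0.05,-1],[-0.002,0.05,0,0,0,0.05,-1],[-0.002,0.05,0,0,0,0.05,-1],[-0.002,0.05,0,0,0,0.05,-1],[-0.002,0.04,0,0,0,0.05,-1],[-0.001,0.02,-0.02,0,0,0.05,-1],[0,0,-0.02,0,0,0,-1]]

```text
time: 12.42
tool_pos: [417.2, 334.7, 209.3]
tcp_rot: [180.0, 0.0, -176.9]
ft_force: [-0.6, 0.6, 0.3]
finger_gap: 8.3
grip_force: 59.2
```

Emit:
arm_command:
  targets:
    - [[0.001,0.018,0,0,0,0.038,-1],[0,0,0,0,0,0,-1],[0,0,0,0,0,0,-1]]

```text
time: 12.8
tool_pos: [419.2, 351.4, 210.4]
tcp_rot: [180.0, 0.1, -174.9]
ft_force: [0.6, 0.3, -0.7]
finger_gap: 8.1
grip_force: 59.2
```

```bash
python3 - <<'E'
from h import *
s=status.sense();print(s['time'],s['tool_pos'],s['tcp_rot'],s['joint_pos'],s['ft_force'])
c=cam('wrist');im=snap('wrist','w4')
p=s['tool_pos'];print('tip',proj('wrist',p-[0,0,40.5],c),'hole',proj('wrist',(418.5,353,81),c))
u,v=map(int,proj('wrist',(418.5,353,81),c));k=5
a=im[v-50:v+70,u-80:u+80,::-1];o=cv2.resize(a,None,fx=k,fy=k,interpolation=cv2.INTER_CUBIC)
for i in range(0,160,10):
    cv2.line(o,(i*k,0),(i*k,6),(0,0,255),1);cv2.line(o,(0,i*k),(6,i*k),(0,0,255),1)
    cv2.putText(o,str(u-80+i),(i*k,16),0,.35,(255,0,0),1);cv2.putText(o,str(v-50+i),(8,i*k+4),0,.35,(255,0,0),1)
cv2.imwrite('pics/z4.png',o)
E
```

```text
12.8 [419.22990496 351.442735   210.39371677] [ 1.79970268e+02  7.42680059e-02 -1.74920669e+02] [ 3.46101593e+01 -1.99374283e-01  9.54520871e+01 -1.07828494e-02
  8.46680126e+01 -6.04681960e+01] [ 0.58412063  0.29682926 -0.66050708]
tip (np.float64(322.5777277898643), np.float64(275.29027441114874)) hole (np.float64(324.4816611384412), np.float64(227.89279686830935))
```

View pics/z4.png

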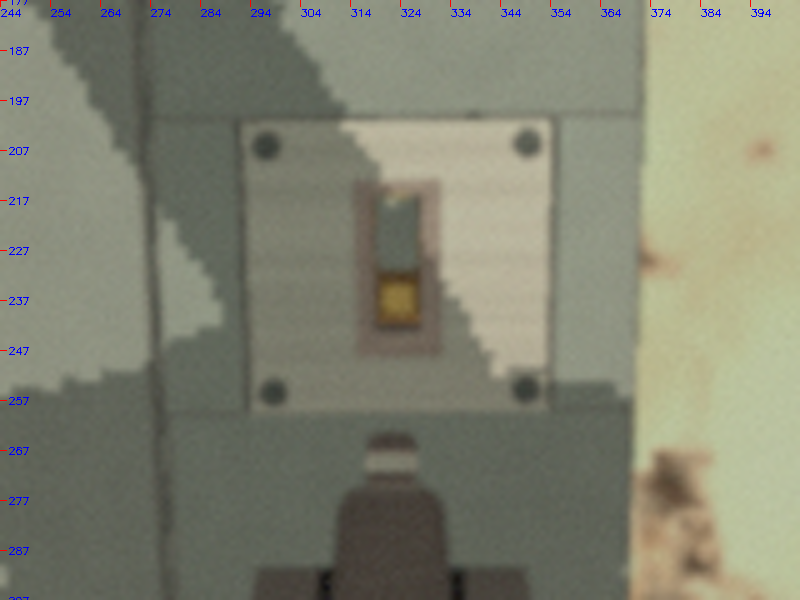

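The zoom shows the chamfered mouth centred on (323.5,230.5), with the slot aligned to the image vertical within about 0.5°. The blade tip centre is at u≈322, as predicted.

```bash
python3 - <<'E'
from h import *
h=pix('wrist',323.5,230.5,81);print('hole',h)
q=[pix('wrist',*a,81)[:2] for a in[(292,201),(354.6,200.6),(353.6,258.6),(293.6,259.2)]]
print(np.mean(q,0))
for i in range(4): d=q[(i+1)%4]-q[i];print(np.linalg.norm(d),np.degrees(np.arctan2(d[1],d[0])))
# tip: -x edge at v~263.5, u 322 on blade lower end z 170ish
p=status.sense()['tool_pos'];print(p)
print(pix('wrist',322,263.5,p[2]-40.5),pix('wrist',322,270,p[2]-40.5))
E
```

```text
hole [420.50828775 352.34049008  81.        ]
[420.53529467 352.30481658]
45.21031199221674 95.44554843633658
44.56654888264564 5.563935117791786
45.413715125746585 -84.32153638200145
44.7512037235939 -174.69649391001226
[419.18527203 351.30070942 210.27752126]
[412.7727122  350.4555301  169.77752126] [416.32653277 350.77188491 169.77752126]
```

Emit:
arm_command:
  targets:
    - [[0.001,0.001,-0.02,0,0,0.0065,-1],[0,0,-0.03,0,0,0,-1],[0,0,-0.02,0,0,0,-1],[0,0,-0.012,0,0,0,-1],[0,0,-0.003,0,0,0,-1],[0,0,0,0,0,0,-1]]

```text
time: 13.6
tool_pos: [420.0, 352.7, 124.9]
tcp_rot: [180.0, 0.0, -174.5]
ft_force: [0.5, 1.6, -0.0]
finger_gap: 7.9
grip_force: 59.2
```

Emit:
arm_command:
  targets:
    - [[0.0003,-0.0003,-0.003,0,0,0,-1],[0,0,-0.003,0,0,0,-1],[0,0,-0.003,0,0,0,-1],[0,0,-0.003,0,0,0,-1],[0,0,0,0,0,0,-1]]

```text
time: 14.22
tool_pos: [419.8, 352.2, 112.0]
tcp_rot: [-180.0, -0.0, -174.5]
ft_force: [-0.5, 0.9, -1.0]
finger_gap: 8.2
grip_force: 59.2
```

Emit:
arm_command:
  targets:
    - [[-0.001,-0.0001,0,0,0,0,-1],[-0.001,-0.0001,0,0,0,0,-1],[0,0,0,0,0,0,-1]]

```text
time: 14.6
tool_pos: [417.9, 352.0, 112.4]
tcp_rot: [180.0, 0.0, -174.5]
ft_force: [-0.2, 1.7, -1.6]
finger_gap: 8.3
grip_force: 59.2
```

Emit:
arm_command:
  targets:
    - [[-0.001,-0.0001,0,0,0,0,-1],[0,0,0,0,0,0,-1],[0,0,0,0,0,0,-1]]

```text
time: 14.98
tool_pos: [416.9, 351.9, 112.3]
tcp_rot: [180.0, -0.0, -174.5]
ft_force: [-0.4, 1.2, -0.1]
finger_gap: 8.2
grip_force: 59.2
```

Emit:
arm_command:
  targets:
    - [[-0.001,-0.0001,0,0,0,0,-1],[0,0,0,0,0,0,-1],[0,0,0,0,0,0,-1]]

```text
time: 15.35
tool_pos: [416.4, 351.8, 112.4]
tcp_rot: [180.0, 0.1, -174.5]
ft_force: [5.7, 2.2, -2.9]
finger_gap: 8.3
grip_force: 59.0
```

Emit:
arm_command:
  targets:
    - [[0.0003,0,-0.002,0,0,0,-1],[0,0,-0.001,0,0,0,-1],[0,0,0,0,0,0,-1]]

```text
time: 15.72
tool_pos: [416.5, 351.9, 109.5]
tcp_rot: [180.0, 0.0, -174.5]
ft_force: [4.6, 1.4, 0.4]
finger_gap: 8.1
grip_force: 59.6
```

Emit:
arm_command:
  targets:
    - [[0,0,-0.001,0,0,0,-1],[0,0,-0.0005,0,0,0,-1],[0,0,0,0,0,0,-1]]

```text
time: 16.1
tool_pos: [416.5, 351.9, 108.0]
tcp_rot: [180.0, 0.0, -174.5]
ft_force: [5.0, 1.3, 2.1]
finger_gap: 8.5
grip_force: 59.6
```

Emit:
arm_command:
  targets:
    - [[0,0,-0.001,0,0,0,-1],[0,0,-0.0005,0,0,0,-1],[0,0,0,0,0,0,-1]]

```text
time: 16.48
tool_pos: [416.5, 351.9, 106.4]
tcp_rot: [180.0, 0.0, -174.5]
ft_force: [5.5, 1.1, 2.2]
finger_gap: 8.4
grip_force: 59.6
```

Emit:
arm_command:
  targets:
    - [[0,0,-0.001,0,0,0,-1],[0,0,-0.0005,0,0,0,-1],[0,0,0,0,0,0,-1]]

```text
time: 16.85
tool_pos: [416.5, 351.9, 104.9]
tcp_rot: [180.0, 0.0, -174.5]
ft_force: [4.9, 2.0, 2.5]
finger_gap: 8.3
grip_force: 59.7
```

Emit:
arm_command:
  targets:
    - [[0,0,-0.001,0,0,0,-1],[0,0,-0.001,0,0,0,-1],[0.001,0.0001,0,0,0,0,-1],[0.001,0.0001,0,0,0,0,-1],[0.001,0.0001,0,0,0,0,-1],[0.0007,0.0001,0,0,0,0,-1],[0,0,0,0,0,0,-1]]

```text
time: 17.73
tool_pos: [418.5, 351.9, 101.9]
tcp_rot: [-180.0, -0.2, -174.5]
ft_force: [-3.5, 3.6, -0.7]
finger_gap: 8.3
grip_force: 59.2
```

Emit:
arm_command:
  targets:
    - [[0.001,0.0001,0,0,0,0,-1],[0,0,0,0,0,0,-1]]

```text
time: 17.98
tool_pos: [419.5, 352.0, 101.8]
tcp_rot: [-180.0, -0.2, -174.5]
ft_force: [-3.0, 2.4, -0.8]
finger_gap: 8.4
grip_force: 59.2
```

Emit:
arm_command:
  targets:
    - [[0.001,0.0001,0,0,0,0,-1],[0.001,0.0001,0,0,0,0,-1],[0,0,0,0,0,0,-1]]

```text
time: 18.35
tool_pos: [421.7, 352.3, 101.9]
tcp_rot: [-180.0, -0.2, -174.5]
ft_force: [-4.2, 3.4, -1.1]
finger_gap: 7.9
grip_force: 59.1
```

Emit:
arm_command:
  targets:
    - [[0.0007,0.0001,0,0,0,0,-1],[0,0,0,0,0,0,-1]]

```text
time: 18.6
tool_pos: [422.3, 352.3, 101.9]
tcp_rot: [-180.0, -0.2, -174.5]
ft_force: [-4.3, 2.9, -1.4]
finger_gap: 8.8
grip_force: 59.1
```

Emit:
arm_command:
  targets:
    - [[0.0007,0.0001,0,0,0,0,-1],[0,0,0,0,0,0,-1]]

```text
time: 18.85
tool_pos: [422.6, 352.4, 101.9]
tcp_rot: [-180.0, -0.2, -174.5]
ft_force: [-7.4, 2.5, 1.0]
finger_gap: 8.3
grip_force: 59.3
```

Wall reached at the +x end. Next I press lightly past pin_b.

Emit:
arm_command:
  targets:
    - [[-0.0003,0,-0.001,0,0,0,-1],[0,0,-0.0005,0,0,0,-1],[0,0,0,0,0,0,-1]]

```text
time: 19.23
tool_pos: [422.6, 352.4, 101.0]
tcp_rot: [-180.0, -0.2, -174.5]
ft_force: [-7.5, 0.6, 4.6]
finger_gap: 8.4
grip_force: 60.2
```

Emit:
arm_command:
  targets:
    - [[0,0,-0.001,0,0,0,-1],[0,0,-0.0005,0,0,0,-1],[0,0,0,0,0,0,-1]]

```text
time: 19.6
tool_pos: [422.6, 352.4, 99.5]
tcp_rot: [-180.0, -0.2, -174.5]
ft_force: [-6.2, 1.0, 4.4]
finger_gap: 8.4
grip_force: 60.2
```

Emit:
arm_command:
  targets:
    - [[0,0,-0.001,0,0,0,-1],[0,0,-0.0005,0,0,0,-1],[0,0,0,0,0,0,-1]]

```text
time: 19.98
tool_pos: [422.6, 352.5, 98.0]
tcp_rot: [-180.0, -0.2, -174.5]
ft_force: [-7.4, 0.7, 5.9]
finger_gap: 8.4
grip_force: 60.2
```

Emit:
arm_command:
  targets:
    - [[-0.0003,0,-0.001,0,0,0,-1],[0,0,-0.001,0,0,0,-1],[0,0,0,0,0,0,-1]]

```text
time: 20.35
tool_pos: [422.5, 352.4, 96.0]
tcp_rot: [-180.0, -0.1, -174.5]
ft_force: [-5.9, 1.0, 2.6]
finger_gap: 7.7
grip_force: 60.1
```

Emit:
arm_command:
  targets:
    - [[0,0,-0.001,0,0,0,-1],[0,0,-0.001,0,0,0,-1],[0,0,0,0,0,0,-1]]

```text
time: 20.72
tool_pos: [422.5, 352.4, 93.9]
tcp_rot: [-180.0, -0.1, -174.5]
ft_force: [-6.5, 1.9, 3.4]
finger_gap: 8.1
grip_force: 60.1
```

Emit:
arm_command:
  targets:
    - [[0,0,-0.001,0,0,0,-1],[0,0,-0.001,0,0,0,-1],[0,0,0,0,0,0,-1]]

```text
time: 21.1
tool_pos: [422.5, 352.4, 92.0]
tcp_rot: [-180.0, -0.1, -174.5]
ft_force: [-5.9, 1.1, 4.4]
finger_gap: 8.0
grip_force: 60.1
```

Emit:
arm_command:
  targets:
    - [[-0.0003,0,-0.001,0,0,0,-1],[0,0,-0.0005,0,0,0,-1],[0,0,0,0,0,0,-1]]

```text
time: 21.48
tool_pos: [422.5, 352.4, 90.5]
tcp_rot: [-180.0, -0.1, -174.5]
ft_force: [-5.3, 0.4, 3.8]
finger_gap: 8.1
grip_force: 60.0
```

Emit:
arm_command:
  targets:
    - [[0,0,-0.0007,0,0,0,-1],[0,0,0,0,0,0,-1],[0,0,0,0,0,0,-1]]

```text
time: 21.85
tool_pos: [422.5, 352.5, 90.4]
tcp_rot: [-180.0, -0.1, -174.5]
ft_force: [-7.6, 0.5, 7.5]
finger_gap: 8.4
grip_force: 60.7
```

Home at 90.4. I'll centre the key along the slot before turning.

Emit:
arm_command:
  targets:
    - [[-0.001,-0.0001,0,0,0,0,-1],[-0.001,-0.0001,0,0,0,0,-1],[-0.001,-0.0001,0,0,0,0,-1],[0,0,0,0,0,0,-1]]
  force: 90

```text
time: 22.35
tool_pos: [421.2, 352.4, 90.5]
tcp_rot: [180.0, 0.1, -174.5]
ft_force: [4.5, 0.1, 2.4]
finger_gap: 8.3
grip_force: 87.6
```

Emit:
arm_command:
  targets:
    - [[-0.001,-0.0001,0,0,0,0,-1],[-0.0007,-0.0001,0,0,0,0,-1],[0,0,0,0,0,0,-1]]

```text
time: 22.72
tool_pos: [419.2, 352.2, 90.5]
tcp_rot: [180.0, 0.1, -174.5]
ft_force: [4.6, 0.1, 3.2]
finger_gap: 7.5
grip_force: 87.7
```

Emit:
arm_command:
  targets:
    - [[0.0004,0,0,0,0,-0.1,-1],[0,0,0,0,0,-0.1,-1],[0,0,0,0,0,-0.1,-1],[0,0,0,0,0,-0.1,-1],[0,0,0,0,0,0,-1]]

```text
time: 23.35
tool_pos: [419.4, 353.1, 90.5]
tcp_rot: [179.9, 0.0, 162.5]
ft_force: [3.5, 5.1, 3.2]
finger_gap: 8.0
grip_force: 87.7
```

```bash
python3 -c "
from h import *
s=status.sense();print(s['ft_force'],s['wrist_torque'],s['joint_pos'])"
```

```text
[3.53605606 5.08419588 3.24559398] [ 0.7835672  -0.83499283  0.08337158] [ 3.46970954e+01  5.91360669e+00  1.02125186e+02  5.89553529e-02
  7.18626039e+01 -3.78104922e+01]
```

Emit:
arm_command:
  targets:
    - [[0,-0.0005,0,0,0,-0.1,-1],[0,0,0,0,0,-0.1,-1],[0,0,0,0,0,-0.1,-1],[0,0,0,0,0,-0.1,-1],[0,0,0,0,0,-0.1,-1],[0,0,0,0,0,0,-1]]

```text
time: 24.1
tool_pos: [419.8, 353.6, 90.6]
tcp_rot: [179.8, -0.1, 133.9]
ft_force: [6.5, 9.1, -0.3]
finger_gap: 7.7
grip_force: 87.7
```

Emit:
arm_command:
  targets:
    - [[0,0,0,0,0,-0.1,-1],[0,0,0,0,0,-0.1,-1],[0,0,0,0,0,-0.1,-1],[0,0,0,0,0,-0.1,-1],[0,0,0,0,0,-0.1,-1],[0,0,0,0,0,0,-1]]

```text
time: 24.85
tool_pos: [420.4, 354.0, 90.7]
tcp_rot: [179.7, -0.2, 105.2]
ft_force: [9.5, 11.6, -5.1]
finger_gap: 7.7
grip_force: 87.8
```

```bash
python3 -c "
from h import *
s=status.sense();print(s['ft_force'],s['wrist_torque'],s['joint_pos'])"
```

```text
[ 9.50986908 11.59259389 -5.14410748] [ 2.18059783 -1.92431445  0.08328493] [ 34.67557068   5.89586235 102.12070155   0.11722054  71.66375742
  19.43644784]
```

Emit:
arm_command:
  targets:
    - [[0.0006,0.001,-0.0005,0,0,-0.08,-1],[0.0004,0.0005,0,0,0,-0.08,-1],[0,0,0,0,0,-0.05,-1],[0,0,0,0,0,0,-1],[0,0,0,0,0,0,-1]]

```text
time: 25.48
tool_pos: [421.1, 354.4, 90.5]
tcp_rot: [179.9, -0.1, 93.2]
ft_force: [5.4, 4.5, 3.0]
finger_gap: 7.7
grip_force: 89.3
```

```bash
python3 -c "
from h import *
s=status.sense();print(s['ft_force'],s['wrist_torque'],s['tcp_rot'])"
```

```text
[5.40236807 4.54332967 3.02510782] [ 0.83062438 -1.2183714   0.08646295] [ 1.79857599e+02 -1.38633014e-01  9.32483729e+01]
```

Emit:
arm_command:
  targets:
    - [[0,0,-0.0003,0,0,-0.04,-1],[0,0,0,0,0,-0.04,-1],[0,0,0,0,0,0,-1],[0,0,0,0,0,0,-1]]

```text
time: 25.98
tool_pos: [421.2, 354.4, 90.5]
tcp_rot: [179.8, -0.2, 88.7]
ft_force: [5.6, 4.6, 4.9]
finger_gap: 7.9
grip_force: 89.3
```

```bash
python3 -c "
from h import *
s=status.sense();print(s['ft_force'],s['wrist_torque'],s['tcp_rot'])
im=snap('scene','s5');a=im[140:240,240:360,::-1];b=viewer.snapshot('top')[220:330,130:270,::-1]
W=np.hstack([cv2.resize(a,(400,400),interpolation=2),cv2.resize(b,(400,400),interpolation=2)]);cv2.imwrite('pics/z5.png',W)"
```

```text
[5.6347728  4.56569747 4.93597933] [ 0.81344221 -1.14070487  0.21644968] [ 1.79849003e+02 -1.53238591e-01  8.86719069e+01]
```

View pics/z5.png

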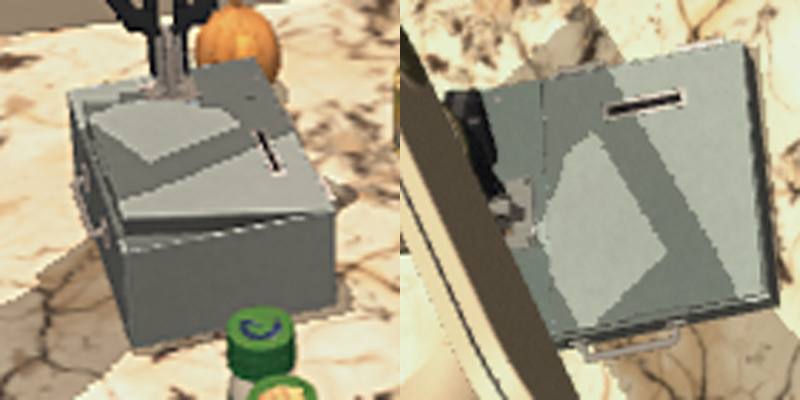

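The picture shows the lid ajar: there is a dark gap at the front edge and the key is held turned. The torque rose to 0.22 N m, so the plug is at its stop.

```bash
python3 -c "
from h import *
print(job.hand_in())"
```

```text
the job is handed in; nothing more can be done
None
```

I've handed the job in, with no verdict returned: the jar stands on the step between the other two, and the gripper is still holding the key home and turned to its stop with the lid ajar (about 26 of the 67 s used).

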